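# Boiled egg in the tongs, over the pickling jar

### The job

Pick up the kitchen tongs, close them on the brown egg, lift it out of its egg cup and carry it over to the open clip-top jar; finish while still holding it in the tongs, still, just above the middle of the jar's mouth and clear of the rim. Use only the tongs on the egg, never the gripper itself. Leave the white egg in its cup, both cups standing about where they are, and the jar and the salt mill undisturbed.

Things in the scene. Friction and masses are not known exactly. Their poses are not given: they have to be found in the camera images.
- tongs: Kitchen tongs, 130 g, lying on the table, arms sprung apart sideways from a pivot 90 mm behind the origin. Origin: at table level, midway between the middles of the two black grip sleeves, near the centre of mass; +x along the midline to the tips, z up. Sleeves: x -32 to 32 mm, z 0 to 30 mm, 52 mm over their outsides at rest, each splayed 5 deg. One arm is fixed to this body
- tongs_arm (a joint): closing angle of the other arm, rad: 0 open, 0.18 on an egg, 0.36 stop. 1 mm less over the sleeves brings the tip pads 2 mm nearer; at 36 mm over the sleeves the pads are parallel, 44 mm apart. The spring pushes each sleeve with 4.5 N at rest, 7.5 N on the egg, so held at 46 to 49 mm over the sleeves the tongs can be carried with pads wider than the egg
- tongs_tips (a point): point midway between the two red tip pads of the open tongs, 88 mm ahead of the tongs' origin and 15 mm above it (middle plane); take the egg here. Pads are 40 mm long, 26 mm tall (z 2 to 28 mm above the origin), 76 mm apart at rest, steel arms 24 mm tall behind them
- brown_egg: Hard-boiled brown egg, 44 mm across, 54 mm tall, 58 g, standing loose in an egg cup; origin at its lower end, z up along its length
- brown_egg_center (a point): centre of the brown egg's widest section, 22 mm above its lower end; at the start about 58 mm above the table, 16 mm above the cup's rim
- white_egg: White egg of the same size and shape in the other egg cup; to be left there; origin at its lower end
- blue_cup: Blue egg cup, loose, 120 g, 42 mm tall, 52 mm across the foot and 39 mm across the rim; origin at the centre of its underside. The brown egg stands in it at the start
- white_cup: White egg cup of the same shape; the white egg stands in it
- jar: Open glass clip-top jar, 0.75 kg, 110 mm across, 125 mm tall; origin at the centre of its underside. Its glass lid, hinged at its +x side, is thrown open and leans back outward, up to about 225 mm above the table; a steel clasp hangs at its -x side
- jar_mouth (a point): centre of the jar's mouth, level with the rim, 125 mm above the table; the mouth is 102 mm across
- salt_mill: Dark wooden salt mill, 135 mm tall, beyond the egg cups; leave it alone
Not all that is in view belongs to the job. Leave any green or pink look-alike of the jar alone.

How it is judged:
By the outcome, as a careful person would: the job done as asked, in the order asked, and still so for the second after the job is handed in, while the arm keeps its last pose, push and grip.
It also fails if it takes over 46 s, if anything falls off the work surface, if the arm or the gripper's body presses on something with over 40 N, if the wrist force passes 120 N, or if a joint passes its speed limit or range.

### The arm

A 6-joint arm with a two-finger parallel gripper is mounted at the origin on the work surface. World frame = base frame: x ahead of the robot, y to its left, z up, the work surface at z = 0. Lengths are in mm, angles in rad, forces in N, time in s.
With the tool pointing down it reaches from about 400 to 925 mm from the base axis. Payload 12.5 kg.
Tool frame: the origin (TCP) lies midway between the tips of the shut fingers; the grasp point (between the pads) lies 19 mm behind it (env.grip_depth is the distance from the TCP to the grasp point, in mm); z points along the fingers, y is the line along which they close (so a half turn about z gives the same grasp; the last joint's range is limited). The gripper opens to 95 mm and grips with 3 to 60 N. Pads are 20 mm wide; open, the fingers measure 119 mm over their backs; the gripper's body (75 mm by 180 mm) begins 59 mm behind the grasp point.
Start: joints at [-1.344, 0.491, 1.559, -0, 1.092, -0.106], TCP at [204.205, -590.72, 191.761] pointing down, gripper open.
Joint ranges: [-3.1, 3.1], [-0.84, 2.19], [0.05, 2.79], [-1.13, 4.28], [0.06, 2.93], [-2.69, 2.69]. Speed limits (rad/s): [2.22, 2.22, 2.79, 3.14, 3.14, 3.14].

### API

Orientations are given as [roll, pitch, yaw] about the fixed x, y, z axes, in that order (R = Rz(yaw) Ry(pitch) Rx(roll)).
In Python, from cell import monitor, viewer, order, env gives the robot as it stands.
- The arm moves only by the tool move_arm, never from a script. Its argument "moves" is one flat list of numbers, 4 for each row, row after row: the shift along the tool's x, y, z normalised to -1 to 1, where 1 is 0.15 m, then the turn about the tool's z normalised to -1 to 1, where 1 is pi/2 rad. A call has 1 to 10 rows; each row shifts and turns the commanded pose from where the row before left it, along the tool's axes as they then stand; what a row does not reach is not made up. A row lasts 1/8 s, in which the tool goes at most 62.5 mm and 10.7 degrees, less where a joint would pass 70% of its speed; a pose out of reach is approached as far as the arm can. A call with a number of a shift or a turn outside -1 to 1 is refused whole. A call with a gripper value outside its range is refused whole. "claw" is the finger opening in mm, from 0 to 95.1, set as the call begins (left out, the last holds). The fingers move at their own pace and stop on an object; the grip force is fixed at half the most. Time passes only in rows, so rows that do not move let the fingers close. It gives the time, the measured TCP pose, the force, the opening and the grip force at its end, in the units of the state.
- monitor.state(): the state, without advancing time (a new reading comes with each control period).
- viewer.read_camera(name): name is "scene" or "side" or "wrist"; returns the picture (384x512x3 uint8, red, green, blue); there is no depth.
- viewer.camera_info(name): a dict with "K" (3x3 intrinsics, pixels), "camera_from_world" (4x4, takes a point from world to camera coordinates). Camera axes: x right, y down, z forward; pixel columns grow to the right and rows downward; lengths in mm; the calibration is good to about 2 mm. A picture is of the moment at which its call begins: read the wrist's pose just before it. camera_info takes no time and is no camera call; for the wrist camera it gives the pose at the moment of the call.
- order.job_done(): hands the job in; it is judged then, once.
The state is a dict: "t": time; "joints": joint angles; "qvel": joint speeds; "tau": joint torques, N m; "eef_pos": TCP position; "tcp_rot": TCP orientation; "ft_force": force on the tool from outside, world axes, zero at the start; "moment": the same for the moment, N m; "opening": opening from 0.0 (shut) to 1.0 (fully open); "grip_force": force on a finger pad.
Only numpy, scipy, OpenCV 4.12 (cv2) and the standard library are available. Lean on these libraries where they do the work, as an engineer would, in place of code of your own. Each camera call takes 0.05 s, during which the arm holds its last target. There are 200 camera calls.

## Working session

There is one attempt and no reset: what is moved stays moved. The work goes in short steps, Python scripts to look and compute and a tool call to move; the robot and the scene stay as the last step left them, time stands still between calls to the robot, and variables do not carry over. Pictures are saved under pics/ and viewed, at most 10 in all, crops included, and the job is handed in when it is done.

Besides the shell and the picture viewer there is one more tool, called after "Call:" as a command line: name --argument value ..., lists and objects as JSON in quotes. move_arm: Moves the arm, as the interface text tells. Scaled input: -1 to 1 covers 0.15 m each way for a shift and pi/2 rad each way for a turn. Its arguments: {"type":"object","properties":{"moves":{"type":"array"},"claw":{"type":"number"}},"required":["moves"]}

```bash
mkdir -p pics; ls; python3 - <<'E'
from cell import monitor, viewer, order, env
import cv2,numpy as np
a=viewer.read_camera("scene");b=viewer.read_camera("side")
for n,i in (("scene",a),("side",b)):
    cv2.imwrite(f"pics/{n}0.png",i[:,:,::-1]); c=viewer.camera_info(n); print(n,c["K"],c["camera_from_world"])
s=monitor.state();print(s["t"],s["eef_pos"],s["tcp_rot"],s["opening"])
E
```

```text
pics
scene [[403.62133104   0.         258.53116515]
 [  0.         403.62133104 185.08953227]
 [  0.           0.           1.        ]] [[ 7.71081106e-01  6.36570444e-01  1.45601747e-02 -3.83370474e+02]
 [ 4.86288596e-01 -5.73974258e-01 -6.58845166e-01 -1.52321000e+02]
 [-4.11044194e-01  5.15103506e-01 -7.52137653e-01  1.23500806e+03]
 [ 0.00000000e+00  0.00000000e+00  0.00000000e+00  1.00000000e+00]]
side [[378.00462668   0.         254.11989289]
 [  0.         378.00462668 180.330574  ]
 [  0.           0.           1.        ]] [[-8.30332765e-01 -5.57216466e-01 -7.57026411e-03  4.19280869e+02]
 [-4.27322511e-01  6.45374052e-01 -6.33157014e-01  2.81071446e+02]
 [ 3.57691166e-01 -5.22496070e-01 -7.73986361e-01  9.74586966e+02]
 [ 0.00000000e+00  0.00000000e+00  0.00000000e+00  1.00000000e+00]]
0.1 [ 204.14706634 -590.46691766  191.20389302] [-3.14057926e+00 -9.35781021e-05  3.32796849e-01] 1.0001335725936427
```

View pics/scene0.png

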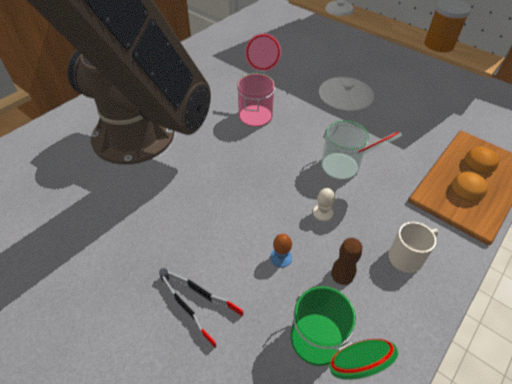

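View pics/side0.png

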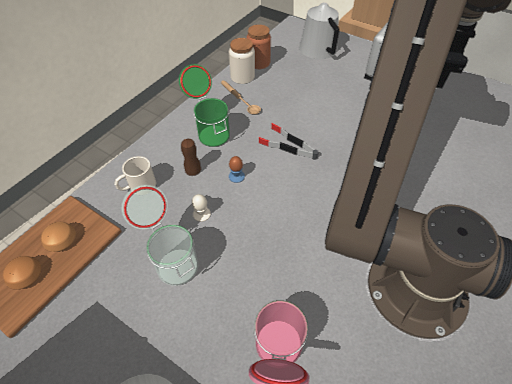

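Jar candidates in the scene view: pink (256,100), green (322,325), clear glass (343,150). Only the clear one fits "glass jar"; the pink and green ones are the look-alikes. I'll measure, and confirm with a crop.

```bash
cat > h.py <<'E'
import cv2,numpy as np
from cell import monitor, viewer, order, env
def ray(n,p,c=None):
    c=c or viewer.camera_info(n); T=np.array(c["camera_from_world"]);R=T[:3,:3]
    d=R.T@np.linalg.inv(c["K"])@[p[0],p[1],1]; return -R.T@T[:3,3],d/np.linalg.norm(d)
def onz(n,p,z,c=None):
    o,d=ray(n,p,c); return o+d*(z-o[2])/d[2]
def tri(p,q,n="scene",m="side"):
    A=np.zeros((3,3));b=np.zeros(3);rs=[ray(n,p),ray(m,q)]
    for o,d in rs: P=np.eye(3)-np.outer(d,d);A+=P;b+=P@o
    x=np.linalg.solve(A,b); return x,max(np.linalg.norm((np.eye(3)-np.outer(d,d))@(x-o)) for o,d in rs)
def proj(n,P,c=None):
    c=c or viewer.camera_info(n);x=np.array(c["camera_from_world"])@np.append(P,1);x=np.array(c["K"])@x[:3];return x[:2]/x[2]
def blobs(im,lo,hi,win,amin=8):
    x0,y0,x1,y1=win; h=cv2.cvtColor(im[y0:y1,x0:x1],cv2.COLOR_RGB2HSV)
    m=cv2.inRange(h,np.array(lo),np.array(hi)); n,l,s,c=cv2.connectedComponentsWithStats(m)
    return [(s[i,4],(c[i]+[x0,y0]).round(1),(s[i,:4]+[x0,y0,0,0]).tolist()) for i in range(1,n) if s[i,4]>=amin]
E
python3 - <<'E'
from h import *
a=cv2.imread("pics/scene0.png")[:,:,::-1].copy();b=cv2.imread("pics/side0.png")[:,:,::-1].copy()
for n,im,wt,we,wj in (("scene",a,(150,255,255,355),(260,225,300,275),(0,0,0,0)),("side",b,(250,115,325,165),(222,150,250,188),0)):
    print(n);
    for k,lo,hi in (("red",(0,150,80),(8,255,255)),("red2",(172,150,80),(180,255,255)),("black",(0,0,0),(180,255,50))):
        for x in blobs(im,lo,hi,wt): print(k,x)
    for k,lo,hi in (("egg",(0,100,40),(18,255,255)),("blue",(100,120,60),(120,255,255))):
        for x in blobs(im,lo,hi,we): print(k,x)
c1=cv2.resize(a[105:225,300:410],None,fx=3.6,fy=3.6,interpolation=2);c2=cv2.resize(b[180:290,115:225],None,fx=3.6,fy=432/110,interpolation=2)
cv2.imwrite("pics/jar.png",np.hstack([c1,c2])[:,:,::-1])
E
```

```text
scene
red (np.int32(86), array([234.5, 307.7]), [227, 301, 16, 14])
red (np.int32(60), array([208.3, 337.5]), [202, 329, 14, 17])
black (np.int32(8), array([166.9, 276.8]), [166, 275, 3, 4])
black (np.int32(136), array([198.9, 290.1]), [188, 281, 23, 20])
black (np.int32(100), array([183.2, 304.9]), [175, 294, 18, 24])
egg (np.int32(278), array([282.2, 243.4]), [274, 234, 18, 20])
blue (np.int32(176), array([280.9, 259.1]), [271, 251, 20, 16])
side
red (np.int32(47), array([275.6, 127.5]), [272, 123, 9, 10])
red (np.int32(49), array([263., 141.]), [259, 137, 9, 9])
black (np.int32(95), array([294.7, 139.9]), [287, 134, 16, 13])
black (np.int32(107), array([288., 148.]), [280, 143, 17, 11])
egg (np.int32(152), array([235.4, 163.3]), [229, 156, 14, 15])
```

View pics/jar.png

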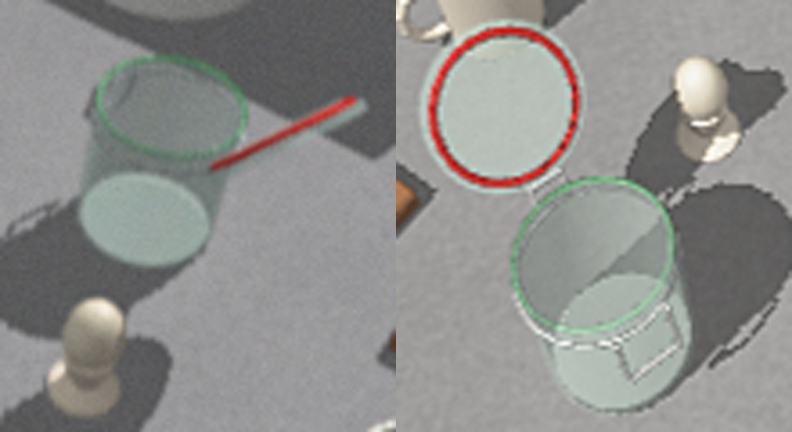

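The crop confirms it. The clear jar's rim centre is near (347.8,134.4) in scene and (169.7,244.9) in side, with its lid open at right in scene and upper left in side.

```bash
python3 - <<'E'
from h import *
np.set_printoptions(precision=1,suppress=True)
S=lambda n,*a:print(n,*a)
def T(n,p,q,z): S(n,*tri(p,q),onz("scene",p,z),onz("side",q,z))
T("jar",(347.8,134.4),(169.7,244.9),125)
T("tipA",(234.5,307.7),(263,141),15);T("tipB",(208.3,337.5),(275.6,127.5),15)
T("slA",(198.9,290.1),(288,148),18);T("slB",(183.2,304.9),(294.7,139.9),18)
T("egg",(282.2,243.4),(235.4,163.3),60)
T("blackpivot",(164,273),(315.5,154.5),15)
T("white egg",(300+95/3.6,105+333/3.6),(115+306/3.6,180+87/3.927),60)
T("mill top",(351,243),(187,146),128)
s=monitor.state();print(s["tcp_rot"],s["eef_pos"],env.grip_depth)
c=viewer.camera_info("wrist");print(c)
E
```

```text
jar [554.6 296.5 123.1] 1.231918942833663 [556.3 295.4 125. ] [552.4 296.5 125. ]
tipA [ 613.9 -219.6   18.6] 1.3855236036365 [ 611.6 -219.3   15. ] [ 616.9 -221.8   15. ]
tipB [ 614.5 -300.9   17.9] 0.5175474421496894 [ 613.2 -300.5   15. ] [ 616.5 -303.2   15. ]
slA [ 526.5 -239.2   17.2] 0.9953650282856971 [ 526. -240.   18.] [ 526.9 -237.7   18. ]
slB [ 526.2 -284.7   18.2] 1.594961213424034 [ 524.7 -285.5   18. ] [ 527.4 -283.7   18. ]
egg [608.6 -51.9  63.6] 0.37284114567791826 [607.  -50.2  60. ] [610.9 -54.2  60. ]
blackpivot [ 436.  -261.2   18.4] 0.7147834387732631 [ 434.8 -260.    15. ] [ 436.6 -264.8   15. ]
white egg [608.8 125.   62.3] 1.9110336248604765 [609.4 128.2  60. ] [608.4 122.9  60. ]
mill top [738.8  11.2 120. ] 1.130874719243581 [739.5   4.9 128. ] [733.8  17.  128. ]
[-3.1 -0.   0.3] [ 204.1 -590.5  191.2] 18.8
{'K': array([[303.6,   0. , 250.4],
       [  0. , 303.6, 190.9],
       [  0. ,   0. ,   1. ]]), 'camera_from_world': array([[   0.3,   -0.9,   -0. , -625.6],
       [  -0.9,   -0.3,    0.3,  -30.6],
       [  -0.3,   -0.1,   -1. ,  389.8],
       [   0. ,    0. ,    0. ,    1. ]])}
```

```bash
python3 - <<'E'
from h import *
np.set_printoptions(precision=0,suppress=True)
print("kettle",onz("side",(320,52),0),"green",onz("side",(212,135),20),"lid top",tri((398,134),(135,190)))
E
```

```text
kettle [ 717. -839.    0.] green [ 778. -145.   20.] lid top (array([681., 263., 218.]), np.float64(7.179475823598553))
```

Call:
move_arm --moves '[0, 0, 0, 0.0515, 0, 0, 0, 0.0515, 0, 0, 0, 0.0515, 0, 0, 0, 0.0515]' --claw 95

```text
t: 0.6
eef_pos: [204.2, -590.5, 191.4]
tcp_rot: [-3.141, 0.0, 0.006]
ft_force: [-0.7, 0.4, -0.4]
opening: 0.998
grip_force: 0.0
```

Call:
move_arm --moves '[0.15, -0.15, 0, 0, 0.25, -0.25, 0, 0, 0.25, -0.25, 0, 0, 0.25, -0.25, 0, 0, 0.25, -0.25, 0, 0, 0.25, -0.25, 0, 0, 0.25, -0.25, 0, 0, 0.25, -0.25, 0, 0, 0.15, -0.15, 0, 0, 0.09, -0.12, 0, 0]'

```text
t: 1.85
eef_pos: [523.1, -260.9, 191.4]
tcp_rot: [-3.141, 0.0, 0.01]
ft_force: [0.4, 0.3, -0.1]
opening: 1.002
grip_force: 0.0
```

```bash
python3 - <<'E'
from h import *
np.set_printoptions(precision=1,suppress=True)
c=viewer.camera_info("wrist");s=monitor.state();w=viewer.read_camera("wrist");cv2.imwrite("pics/w1.png",w[:,:,::-1])
print(s["eef_pos"])
for k,lo,hi in (("red",(0,150,80),(8,255,255)),("black",(0,0,0),(180,255,50))):
    for x in blobs(w,lo,hi,(0,0,512,384),60): print(k,x,onz("wrist",x[1],15,c),onz("wrist",x[1],30,c))
E
```

```text
[ 523.1 -260.9  191.4]
red (np.int32(177), array([213.9,  91.4]), [210, 73, 9, 38]) [ 614.7 -218.7   15. ] [ 614.1 -220.4   30. ]
red (np.int32(213), array([285.2,  91. ]), [281, 73, 9, 37]) [ 616.  -300.9   15. ] [ 615.4 -299.3   30. ]
black (np.int32(187), array([58.7, 83. ]), [44, 73, 27, 32]) [622.  -41.3  15. ] [621.1 -50.2  30. ]
black (np.int32(67), array([74.1, 89.9]), [65, 80, 14, 20]) [614.6 -57.8  15. ] [614.1 -66.   30. ]
black (np.int32(327), array([231.5, 166.1]), [226, 138, 11, 57]) [ 527.3 -238.4   15. ] [ 530.3 -239.3   30. ]
black (np.int32(315), array([269. , 166.4]), [264, 140, 11, 55]) [ 527.4 -284.7   15. ] [ 530.4 -283.7   30. ]
black (np.int32(49567), array([253.2, 322.3]), [0, 219, 512, 165]) [ 299.  -268.1   15. ] [ 311.3 -267.8   30. ]
black (np.int32(82), array([250.4, 225.9]), [245, 221, 14, 14]) [ 448.2 -262.5   15. ] [ 454.5 -262.5   30. ]
```

View pics/w1.png

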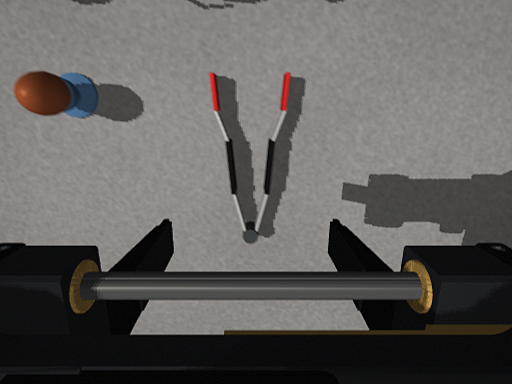

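The wrist view shows the tongs lined up with the gripper, sleeves at (231,166) and (269,166). It also shows the brown egg at (43,92). Moving 4 mm forward, then down.

Call:
move_arm --moves '[0.027, 0.004, 0.15, 0, 0, 0, 0.25, 0, 0, 0, 0.25, 0, 0, 0, 0.25, 0, 0, 0, 0.15, 0, 0, 0, 0.1, 0, 0, 0, 0.06, 0, 0, 0, 0.03, 0, 0, 0, 0, 0]'

```text
t: 3.02
eef_pos: [526.4, -263.0, 6.0]
tcp_rot: [3.141, -0.0, 0.009]
ft_force: [0.2, 0.4, 0.7]
opening: 0.997
grip_force: 0.0
```

Call:
move_arm --moves '[0, 0, 0, 0, 0, 0, 0, 0, 0, 0, 0, 0, 0, 0, 0, 0, 0, 0, 0, 0, 0, 0, 0, 0]' --claw 48

```text
t: 3.78
eef_pos: [526.3, -262.9, 5.8]
tcp_rot: [3.141, -0.0, 0.009]
ft_force: [0.9, 1.1, 0.1]
opening: 0.513
grip_force: 5.3
```

Call:
move_arm --moves '[0, 0, -0.03, 0, 0, 0, -0.06, 0, 0, 0, -0.1, 0, 0, 0, -0.13, 0, 0, 0, -0.15, 0, 0, 0, -0.15, 0, 0, 0, -0.12, 0, 0, 0, -0.07, 0, 0, 0, -0.03, 0, 0, 0, 0, 0]'

```text
t: 5.03
eef_pos: [526.2, -262.8, 131.7]
tcp_rot: [3.142, 0.0, 0.009]
ft_force: [-0.6, -0.3, -1.9]
opening: 0.508
grip_force: 4.9
```

```bash
python3 - <<'E'
from h import *
np.set_printoptions(precision=1,suppress=True)
s=monitor.state();print(s["eef_pos"],s["opening"],s["grip_force"])
a=viewer.read_camera("scene");b=viewer.read_camera("side");c=viewer.camera_info("wrist");w=viewer.read_camera("wrist")
cv2.imwrite("pics/s2.png",np.hstack([a[120:370,130:400],b[20:270,180:400]])[:,:,::-1])
for n,im in (("scene",a),("side",b),("wrist",w)):
    for x in blobs(im,(0,170,80),(8,255,255),{"scene":(150,180,320,355),"side":(220,60,340,175),"wrist":(150,0,512,200)}[n],25): print(n,x)
E
```

```text
[ 526.2 -262.8  131.7] 0.5081398388679835 4.935318632342387
scene (np.int32(94), array([230.5, 280.3]), [222, 273, 18, 16])
scene (np.int32(76), array([203.8, 309.2]), [196, 300, 16, 19])
side (np.int32(56), array([264.5, 110.5]), [260, 107, 11, 9])
wrist (np.int32(1269), array([184.6,  83.1]), [172, 42, 26, 83])
wrist (np.int32(1362), array([316.5,  83. ]), [304, 43, 27, 82])
```

View pics/s2.png

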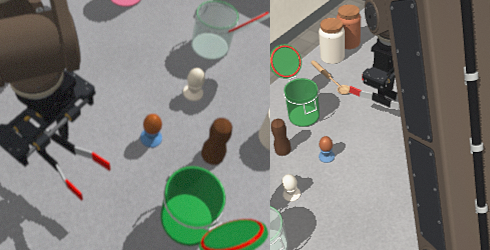

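```bash
python3 - <<'E'
from h import *
np.set_printoptions(precision=1,suppress=True)
print(tri((230.5,280.3),(264.5,110.5)))
for z in (130,141): print(onz("wrist",(184.6,83.1),z),onz("wrist",(316.5,83),z),onz("scene",(203.8,309.2),z),onz("scene",(230.5,280.3),z))
E
```

```text
(array([ 614.3, -225.8,  148.7]), np.float64(1.0787543016450811))
[ 615.7 -223.2  130. ] [ 616.5 -302.3  130. ] [ 607.9 -293.9  130. ] [ 606.2 -219.5  130. ]
[ 615.1 -225.4  141. ] [ 615.8 -300.1  141. ] [ 612.1 -296.8  141. ] [ 610.4 -223.6  141. ]
```

Call:
move_arm --moves '[0, -0.04, 0, 0, 0, -0.1, 0, 0, -0.01, -0.17, 0, 0, -0.01, -0.23, 0, 0, -0.01, -0.25, 0, 0, 0, -0.23, 0, 0, 0, -0.19, 0, 0, 0, -0.12, 0, 0, 0, -0.06, 0, 0, 0, -0.015, 0, 0]'

```text
t: 6.42
eef_pos: [519.8, -51.8, 131.7]
tcp_rot: [3.141, -0.0, 0.01]
ft_force: [0.1, -0.0, -1.1]
opening: 0.509
grip_force: 4.9
```

```bash
python3 - <<'E'
from h import *
np.set_printoptions(precision=1,suppress=True)
c=viewer.camera_info("wrist");s=monitor.state();print(s["eef_pos"],s["opening"],s["grip_force"])
w=viewer.read_camera("wrist");a=viewer.read_camera("scene");b=viewer.read_camera("side")
cv2.imwrite("pics/s3.png",np.hstack([w[0:250,130:380],a[150:400,150:400][:250],np.zeros((250,1,3),np.uint8)] if 0 else [w[0:230,130:380],a[130:360,180:400],b[70:300,170:370]])[:,:,::-1])
for n,im,win in (("wrist",w,(150,0,512,200)),("scene",a,(200,150,340,280)),("side",b,(200,100,300,220))):
    for k,lo,hi in (("red",(0,200,110),(4,255,255)),("egg",(4,100,40),(18,255,255))):
        for x in blobs(im,lo,hi,win,25): print(n,k,x)
E
```

```text
[519.8 -51.8 131.7] 0.509066216530696 4.93487878695305
wrist red (np.int32(513), array([182.9,  90. ]), [172, 42, 19, 83])
wrist red (np.int32(1322), array([316.4,  83.2]), [304, 43, 27, 82])
wrist egg (np.int32(2213), array([250.3,  90. ]), [225, 63, 52, 55])
scene red (np.int32(80), array([294.3, 210.6]), [287, 205, 16, 13])
scene red (np.int32(77), array([274.7, 232.8]), [268, 225, 14, 17])
scene egg (np.int32(254), array([282.6, 244. ]), [274, 234, 18, 20])
scene egg (np.int32(119), array([336.2, 270.3]), [332, 259, 8, 21])
side egg (np.int32(128), array([235.2, 164.3]), [229, 158, 13, 13])
```

View pics/s3.png

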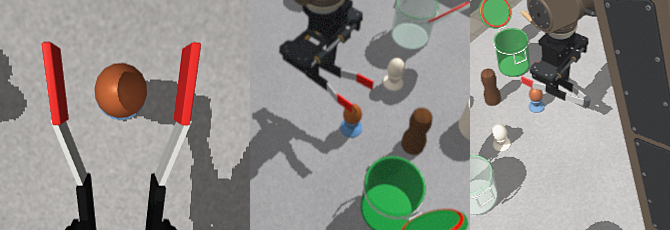

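The egg is centred between the pads in the wrist view (egg 250,90; pads 183 and 316). Checking the x offset and tip height.

```bash
python3 - <<'E'
from h import *
np.set_printoptions(precision=1,suppress=True)
for z in (60,66): print(onz("wrist",(250.8,90.3),z))
print(onz("wrist",(316.4,83.2),146),onz("scene",(274.7,232.8),146),onz("scene",(274.7,232.8),142),onz("scene",(274.7,232.8),150))
b=viewer.read_camera("side")
for x in blobs(b,(0,150,80),(8,255,255),(200,130,300,220),10): print(x)
E
```

```text
[608.8 -53.1  60. ]
[608.5 -53.1  66. ]
[609.2 -89.1 146. ] [609.6 -87.3 146. ] [608.1 -85.1 142. ] [611.2 -89.6 150. ]
(np.int32(64), array([226.7, 151.4]), [222, 147, 11, 10])
```

Call:
move_arm --moves '[0, 0.006, 0.04, 0, 0, 0, 0.09, 0, 0, 0, 0.12, 0, 0, 0, 0.12, 0, 0, 0, 0.1, 0, 0, 0, 0.06, 0, 0, 0, 0.03, 0, 0, 0, 0.011, 0, 0, 0, 0, 0]'

```text
t: 7.75
eef_pos: [520.0, -53.1, 46.3]
tcp_rot: [3.141, -0.001, 0.009]
ft_force: [0.1, -0.1, -0.9]
opening: 0.502
grip_force: 4.9
```

```bash
python3 - <<'E'
from h import *
s=monitor.state();print(s["eef_pos"],s["ft_force"],s["opening"],s["grip_force"])
w=viewer.read_camera("wrist");a=viewer.read_camera("scene");b=viewer.read_camera("side")
r=lambda x:cv2.resize(x,(266,266),interpolation=2)
cv2.imwrite("pics/s4.png",np.hstack([r(w[0:200,150:350]),r(a[195:295,230:330]),r(b[120:200,200:280])])[:,:,::-1])
E
```

```text
[519.96160967 -53.05836869  46.33688611] [ 0.1378009  -0.12236116 -0.89195681] 0.5015221565928781 4.935193673882168
```

View pics/s4.png

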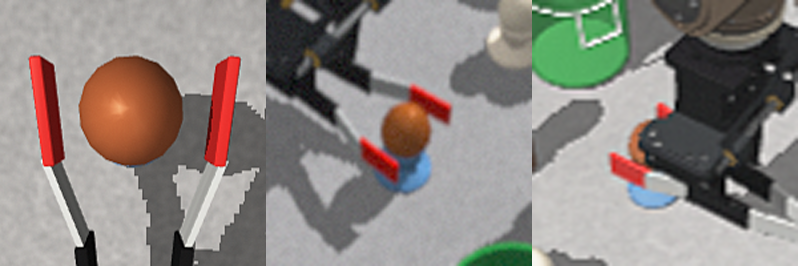

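The pads straddle the egg at its widest section, above the cup rim. Closing in steps.

Call:
move_arm --moves '[0, 0, 0, 0, 0, 0, 0, 0, 0, 0, 0, 0]' --claw 41

```text
t: 8.28
eef_pos: [519.8, -53.1, 46.1]
tcp_rot: [3.141, -0.0, 0.009]
ft_force: [0.0, -0.3, -0.9]
opening: 0.432
grip_force: 6.2
```

Call:
move_arm --moves '[0, 0, 0, 0, 0, 0, 0, 0, 0, 0, 0, 0]' --claw 37

```text
t: 8.65
eef_pos: [519.8, -53.0, 46.1]
tcp_rot: [3.142, 0.0, 0.009]
ft_force: [0.8, 0.1, -0.7]
opening: 0.39
grip_force: 7.3
```

Call:
move_arm --moves '[0, 0, 0, 0, 0, 0, 0, 0, 0, 0, 0, 0, 0, 0, 0, 0]' --claw 33

```text
t: 9.15
eef_pos: [519.8, -53.0, 46.1]
tcp_rot: [3.142, -0.0, 0.009]
ft_force: [-0.2, 1.1, -0.8]
opening: 0.358
grip_force: 30.0
```

Call:
move_arm --moves '[0, 0, -0.02, 0, 0, 0, -0.05, 0, 0, 0, -0.08, 0, 0, 0, -0.12, 0, 0, 0, -0.14, 0, 0, 0, -0.14, 0, 0, 0, -0.11, 0, 0, 0, -0.07, 0, 0, 0, -0.03, 0, 0, 0, 0, 0]'

```text
t: 10.4
eef_pos: [519.8, -53.1, 160.1]
tcp_rot: [3.141, -0.0, 0.009]
ft_force: [-0.8, 1.0, -2.2]
opening: 0.361
grip_force: 30.0
```

```bash
python3 - <<'E'
from h import *
np.set_printoptions(precision=1,suppress=True)
c=viewer.camera_info("wrist");s=monitor.state();print(s["eef_pos"],s["ft_force"],s["opening"],s["grip_force"])
w=viewer.read_camera("wrist");a=viewer.read_camera("scene");b=viewer.read_camera("side")
r=lambda x:cv2.resize(x,(266,266),interpolation=2)
cv2.imwrite("pics/s5.png",np.hstack([r(w[0:200,150:350]),r(a[165:295,220:350]),r(b[100:200,190:290])])[:,:,::-1])
for n,im,win in (("wrist",w,(150,0,350,200)),("scene",a,(200,150,320,280)),("side",b,(190,90,290,220))):
    for x in blobs(im,(5,100,40),(18,230,255),win,25): print(n,x, onz(n,x[1],165,c if n=="wrist" else None))
E
```

```text
[519.8 -53.1 160.1] [-0.8  1.  -2.2] 0.36097172452619597 29.99761998653412
wrist (np.int32(4939), array([250.9,  83.2]), [213, 43, 77, 82]) [609.4 -53.3 165. ]
scene (np.int32(318), array([285.8, 212.4]), [275, 202, 22, 23]) [603.2 -42.9 165. ]
side (np.int32(38), array([231., 138.]), [228, 132, 11, 12]) [620.  -53.4 165. ]
side (np.int32(249), array([193.4, 159.8]), [190, 139, 11, 36]) [656.3  73.1 165. ]
```

View pics/s5.png

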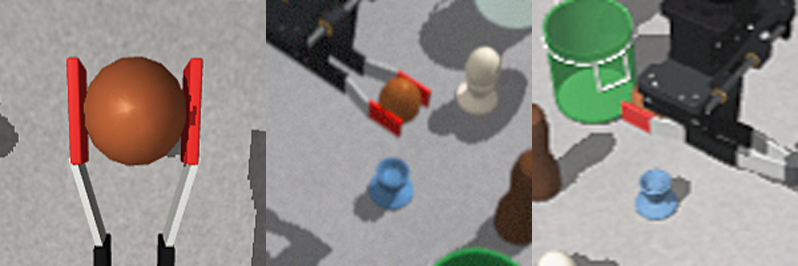

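The brown egg is held in the tongs and the blue cup still stands empty on the table. Carrying to the jar, with the x shift made early to stay off the lid.

Call:
move_arm --moves '[-0.02, -0.04, 0, 0, -0.04, -0.1, 0, 0, -0.06, -0.16, 0, 0, -0.06, -0.2, 0, 0, -0.06, -0.22, 0, 0, -0.05, -0.22, 0, 0, -0.03, -0.22, 0, 0, -0.02, -0.2, 0, 0, 0, -0.18, 0, 0, 0, -0.14, 0, 0]'

```text
t: 11.8
eef_pos: [465.5, 200.2, 160.0]
tcp_rot: [3.142, 0.0, 0.01]
ft_force: [0.6, -0.0, -0.7]
opening: 0.361
grip_force: 30.0
```

Call:
move_arm --moves '[0, -0.13, 0, 0, 0, -0.12, 0, 0, 0, -0.11, 0, 0, 0, -0.1, 0, 0, 0, -0.08, 0, 0, 0, -0.05, 0, 0, 0, -0.03, 0, 0, 0, -0.02, 0, 0, 0, -0.008, 0, 0, 0, 0, 0, 0]'

```text
t: 13.05
eef_pos: [465.6, 295.5, 160.1]
tcp_rot: [3.141, -0.0, 0.009]
ft_force: [-0.1, -0.5, -2.5]
opening: 0.362
grip_force: 30.0
```

```bash
python3 - <<'E'
from h import *
np.set_printoptions(precision=1,suppress=True)
c=viewer.camera_info("wrist");s=monitor.state();print(s["eef_pos"],s["ft_force"],s["opening"],s["grip_force"])
w=viewer.read_camera("wrist");a=viewer.read_camera("scene");b=viewer.read_camera("side")
r=lambda x:cv2.resize(x,(266,266),interpolation=2)
cv2.imwrite("pics/s6.png",np.hstack([r(w[0:250,125:375]),r(a[85:285,250:450]),r(b[120:300,80:260])])[:,:,::-1])
P={}
for n,im,win in (("wrist",w,(150,0,350,200)),("scene",a,(280,80,400,200)),("side",b,(120,180,230,290))):
    for x in blobs(im,(5,100,40),(18,230,255),win,25): print(n,x, onz(n,x[1],172,c if n=="wrist" else None)); P[n]=x[1]
for q in P: print(q, proj(q,[554.5,296,125],c if q=="wrist" else None))
E
```

```text
[465.6 295.5 160.1] [-0.1 -0.5 -2.5] 0.3615602554618289 29.997617304325104
wrist (np.int32(4924), array([250.9,  83.1]), [213, 43, 77, 81]) [554.9 295.3 172. ]
scene (np.int32(200), array([351.6, 117.3]), [342, 110, 18, 18]) [550.6 307.3 172. ]
wrist [249.7  88.1]
scene [347.3 134. ]
```

View pics/s6.png

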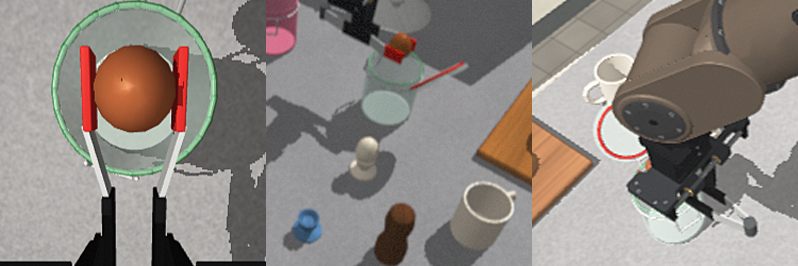

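The egg is over the mouth: egg at (134,89) in the wrist crop, rim centre at about (134,90). A small lowering, then settle.

Call:
move_arm --moves '[0.01, 0, 0.02, 0, 0, 0, 0.025, 0, 0, 0, 0.015, 0, 0, 0, 0.007, 0, 0, 0, 0, 0, 0, 0, 0, 0, 0, 0, 0, 0, 0, 0, 0, 0]'

```text
t: 14.2
eef_pos: [467.1, 295.7, 150.1]
tcp_rot: [3.142, -0.0, 0.009]
ft_force: [0.7, -0.4, -2.6]
opening: 0.363
grip_force: 30.0
```

```bash
python3 - <<'E'
from h import *
c=viewer.camera_info("wrist");s=monitor.state();print(s["eef_pos"],np.abs(s["qvel"]).max(),s["opening"],s["grip_force"])
w=viewer.read_camera("wrist");print(blobs(w,(5,100,40),(18,230,255),(150,0,350,200),25))
print(order.job_done())
E
```

```text
[467.1009235  295.71673174 150.05857098] 0.0018278443489130216 0.36274961731650407 29.997761249542236
[(np.int32(4931), array([250.9,  83.1]), [213, 43, 77, 81])]
the job is handed in; nothing more can be done
None
```

I handed the job in at about 14 s: the tongs hold the brown egg still over the middle of the clear jar's mouth, its lower end about 15 mm above the rim by my estimate. The hand-in gave no verdict, but the cups, white egg, salt mill and jar looked undisturbed in the last pictures.

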